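# Nudge the stone carrier onto its locating pins

## Task

At the nib grinding fixture, push the whetstone carrier plate sideways with your fingertips until both its holes drop over the two locating pins and it lies flat, fully down on its seat. Only push it, never lift or tip it, and leave the other things on the bench where they are.

Things in the scene. Friction and masses are not known exactly. Their poses are not given: they have to be found in the camera images.
- fixture: Steel grinding fixture fixed to the bench. Origin: on the bench midway between its two brass locating pins, z up. It reaches from x = -135 to +50 and y = -90 to +75 mm. Flat seat 12 mm high from x = -39.5 to +50 mm; flat ledge 18 mm high from x = -135 to -39.5 mm. A seated carrier has the fixture's x, y and yaw, its underside 12 mm above the bench.
- pin_left (a point): Top of the locating pin at fixture y = +45 mm, x = 0, 17.5 mm above the bench; 10 mm across, coned to 7 mm at the tip. Its twin stands at y = -45 mm, x = 0.
- fence (a point): Middle of the top inner edge of the fixture's straight fence, 26 mm above the bench. The fence runs along the whole +y side, inner face at fixture y = +60.5 mm; the other sides are open. A carrier flush with it has its holes in line with the pins (within 0.5 mm).
- ledge (a point): Middle of the ledge's edge, 18 mm up, at fixture x = -39.5 mm: a 6 mm step down to the seat. A carrier slid in +x along the fence passes over the pin tips; when its holes reach the pins its rear edge clears this step and it drops 6 mm onto the seat.
- carrier: Loose aluminium plate 76 mm (its x) by 120 mm (its y), 12 mm thick, about 0.3 kg; a round whetstone 56 mm across, 10 mm high is bonded on top. Through holes 14 mm across at x = 0, y = +45 and -45 mm. Origin: centre of its underside, z up. Starts flat on the ledge at fixture x -80 to -52, y -18 to -7 mm, up to 0.12 rad askew.
- loupe: Bystander, not to be disturbed: squat brass loupe stand, foot 56 mm across, 74 mm tall. Origin: centre of its underside.
- barrel_a: Bystander, not to be disturbed: black ebonite pen barrel lying on the bench, 13 mm across, 80 mm long. Origin: centre of its underside.
- barrel_b: Bystander, not to be disturbed: black ebonite pen barrel lying on the bench, 13 mm across, 74 mm long. Origin: centre of its underside.
- barrel_c: Bystander, not to be disturbed: black ebonite pen barrel lying on the bench, 13 mm across, 70 mm long. Origin: centre of its underside.
- spare_stone: Bystander, not to be disturbed: loose round grey whetstone, 50 mm across, 14 mm thick. Origin: centre of its underside.
- nib_block: Bystander, not to be disturbed: small chrome steel nib block, 44 x 32 x 30 mm. Origin: centre of its underside.
- ink_jar: Bystander, not to be disturbed: glass ink jar, 48 mm across, 50 mm tall. Origin: centre of its underside.
Mind the look-alikes: they are no part of the job. Of the things that look like the carrier, the larger one is meant. What is shaped like the fixture but pink is not meant.

How it is judged:
At the end, for the whole second after the job is handed in: The carrier lies level (within 0.03 rad) and at rest on the seat, its underside 10.5 to 13.5 mm above the bench, centred between the pins within 4 mm and square to the fixture within 0.08 rad (horizontal distance between carrier and fixture below 0.004 m and z of carrier in the frame of fixture between 0.0105 and 0.0135 m and angle between carrier's own z axis and vertical below 0.03 rad and angle between the x axis of carrier and the x axis of fixture, either way round below 0.08 rad and linear speed of carrier below 0.02 m/s); the robot touches nothing.
It fails at once if the carrier is lifted (more than 8 mm above the ledge) or tipped by more than 20 degrees (z of carrier in the frame of fixture above 0.026 m or angle between carrier's own z axis and vertical above 0.35 rad).
It fails at once if a bystander is moved by more than 15 mm (distance of any of loupe, barrel_a, barrel_b, barrel_c, spare_stone, nib_block, ink_jar from where it was at the start of the episode above 0.015 m).
It also fails if it takes over 42 s, if anything falls off the work surface, if the arm or the gripper's body presses on something with over 40 N, if the wrist force passes 120 N, or if a joint passes its speed limit or range.

## Robot

A 6-joint arm with a two-finger parallel gripper is mounted at the origin on the work surface. World frame = base frame: x ahead of the robot, y to its left, z up, the work surface at z = 0. Lengths are in m, angles in rad, forces in N, time in s.
With the tool pointing down it reaches from about 0.425 to 0.95 m from the base axis. Payload 3.5 kg.
Tool frame: the origin (TCP) lies midway between the tips of the shut fingers; the grasp point (between the pads) lies 19 mm behind it; z points along the fingers, y is the line along which they close (so a half turn about z gives the same grasp; the last joint's range is limited). The gripper opens to 85 mm and grips with 20 to 120 N. Pads are 22 mm wide; open, the fingers measure 114 mm over their backs; the gripper's body (76 mm by 85 mm) begins 54 mm behind the grasp point. The pads swing forward as they close: fully open they stand 13 mm farther back than shut.
Start: joints at [0.997, 0.286, 1.577, -0, 1.279, -0.15], TCP at [0.278, 0.615, 0.231] pointing down, gripper open.
Joint ranges: [-2.77, 2.77], [-0.9, 2.22], [0.21, 2.48], [-1.53, 4.67], [0.24, 2.81], [-2.84, 2.84]. Speed limits (rad/s): [2.79, 2.79, 3.14, 3.14, 3.14, 3.14].

## Interface

Orientations are given as a unit quaternion [x, y, z, w].
In Python, from plant import ctrl, cams, order gives the robot as it stands.
- The arm moves only by the tool move_arm, never from a script. Its argument "plan" is one flat list of numbers, 7 for each row, row after row: the shift along the world's x, y, z in mm, then the turn, a rotation vector about the world's x, y, z in degrees, then the finger opening in mm, from 0 to 85.4. A call has 1 to 12 rows; each row shifts and turns the commanded pose from where the row before left it; what a row does not reach is not made up. A row lasts 1/10 s, in which the tool goes at most 50 mm and 8.59 degrees, less where a joint would pass 70% of its speed; a pose out of reach is approached as far as the arm can. A call is refused whole if a number of a shift passes 50 or a number of a turn 8.59, either way. A call with a gripper value outside its range is refused whole. The fingers move at their own pace and stop on an object; "newtons" is the grip in N (left out, the last holds). Time passes only in rows, so rows that do not move let the fingers close. It gives the time, the measured TCP pose, the force, the opening and the grip force at its end, in the units of the state.
- ctrl.get_state(): the state, without advancing time (a new reading comes with each control period).
- cams.read_camera(name): name is "scene" or "top" or "wrist"; returns a dict with "color" (480x640x3 uint8, red, green, blue), "fov_y" (degrees; the focal length in pixels is half the picture's height over the tangent of half this angle, whatever the lens; pixels are square), "cx", "cy" (the principal point, pixels), "origin" and "orientation" of the camera in the world; the wrist camera has in their place "T_tool_cam" (4x4, takes a point from camera to tool coordinates, whose origin is the TCP and whose axes are the flange's). Camera axes: x right, y up, looking along -z (the intrinsics and any distortion apply to the point x, -y, -z); pixel columns grow to the right and rows downward; lengths in m; the calibration is good to about 2 mm. A picture is of the moment at which its call begins: read the wrist's pose just before it. There is no depth.
- order.sign_off(): hands the job in; it is judged then, once.
The state is a dict: "time": time; "qpos": joint angles; "dq": joint speeds; "joint_efforts": joint torques, N m; "eef_pos": TCP position; "tcp_rot": TCP orientation; "contact_force": force on the tool from outside, world axes, zero at the start; "wrist_torque": the same for the moment, N m; "opening": opening from 0.0 (shut) to 1.0 (fully open); "finger_force": force on a finger pad.
Only numpy, scipy, OpenCV 4.12 (cv2) and the standard library are available. Lean on these libraries where they do the work, as an engineer would, in place of code of your own. Each camera call takes 0.05 s, during which the arm holds its last target. There are 200 camera calls.

## Working session

There is one attempt and no reset: what is moved stays moved. The work goes in short steps, Python scripts to look and compute and a tool call to move; the robot and the scene stay as the last step left them, time stands still between calls to the robot, and variables do not carry over. Pictures are saved under pics/ and viewed, at most 10 in all, crops included, and the job is handed in when it is done.

Besides the shell and the picture viewer there is one more tool, called after "Call:" by a JSON object that holds its "api" and its "payload". move_arm: Moves the arm, as the interface text tells. Its arguments: {"type":"object","properties":{"plan":{"type":"array","items":{"type":"number"}},"newtons":{"type":"number"}},"required":["plan"]}

```bash
mkdir -p pics; cat > h.py <<'E'
import numpy as np, cv2
from scipy.spatial.transform import Rotation as R
from plant import ctrl, cams, order
def grab(n,name):
    c=cams.read_camera(n); cv2.imwrite(f'pics/{name}.png',c['color'][:,:,::-1]); return c
E
python3 - <<'E'
from h import *
for n in ['top','scene']:
    c=grab(n,n+'0'); print(n,{k:v for k,v in c.items() if k!='color'})
s=ctrl.get_state(); print(s)
E
```

```text
top {'fov_y': 49.65708865877053, 'cx': 328.3068657236561, 'cy': 244.90212711780393, 'origin': array([0.46453682, 0.05691194, 0.90754966]), 'orientation': array([-0.04199883,  0.06086942,  0.71413872, -0.69608684])}
scene {'fov_y': 45.33137917208305, 'cx': 321.02024512245066, 'cy': 243.19283722274724, 'origin': array([1.23724868, 0.21189241, 0.67879072]), 'orientation': array([0.24671475, 0.31912878, 0.72631104, 0.55656169])}
{'time': 0.1, 'qpos': array([ 9.97021080e-01,  2.87128047e-01,  1.57803926e+00, -2.10904723e-05,
        1.27861518e+00, -1.50029321e-01]), 'dq': array([-0.00078111, -0.00176058, -0.00418423, -0.00247729,  0.00044526,
        0.00064879]), 'joint_efforts': array([-3.90952209e-05, -4.07301950e+01, -2.93698579e+01, -1.69166751e-04,
        3.43052852e-03,  3.43386951e-06]), 'eef_pos': array([0.27721047, 0.61479049, 0.23004683]), 'tcp_rot': array([ 2.10288242e-01,  9.77638817e-01, -1.02756558e-03, -3.78217713e-04]), 'contact_force': array([-0.81167394,  0.4245554 ,  0.20265939]), 'wrist_torque': array([0.0120789 , 0.02590817, 0.01009653]), 'finger_force': 0.0, 'opening': 0.9972946490047675}
```

View pics/top0.png

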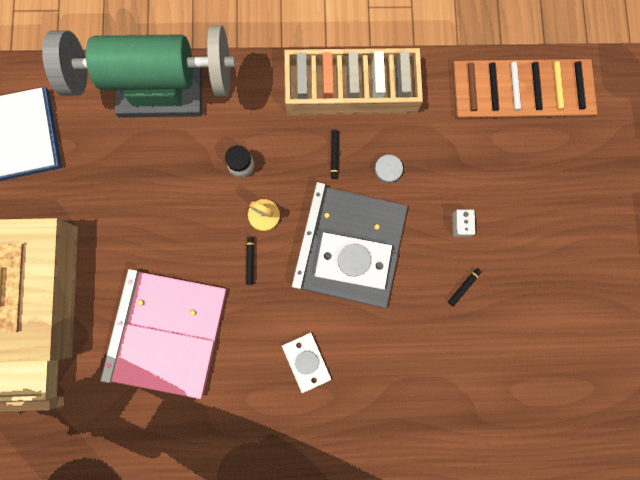

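View pics/scene0.png

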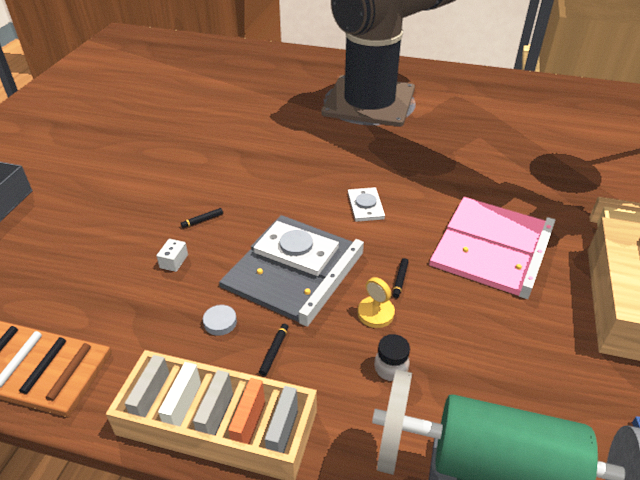

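Both pictures agree. The top view shows these candidates:
- **Carrier:** large white plate with grey disc at (354,260) on the dark fixture, or a small look-alike at (306,362).
- **Fixture:** dark grey one with pins at (327,215) and (377,227), or a pink look-alike at (165,335).

I choose the large plate and the grey fixture. Next I measure them and check one close crop.

```bash
cat >> h.py <<'E'
def cast(c,uv,z):
    f=240/np.tan(np.radians(c['fov_y']/2)); uv=np.atleast_2d(uv).astype(float)
    d=np.c_[(uv[:,0]-c['cx'])/f,-(uv[:,1]-c['cy'])/f,-np.ones(len(uv))]
    d=R.from_quat(c['orientation']).apply(d); o=c['origin']
    return o+d*((z-o[2])/d[:,2])[:,None]
def blobs(m,amin,amax=1e9):
    n,l,s,ce=cv2.connectedComponentsWithStats(m.astype(np.uint8))
    return [(l==i,s[i],ce[i]) for i in range(1,n) if amin<=s[i,4]<=amax]
def look(c,box):
    """pins, fence and carrier in world from a fixed view; box = u0,v0,u1,v1"""
    im=c['color']; hsv=cv2.cvtColor(im,cv2.COLOR_RGB2HSV); b=np.zeros(im.shape[:2],bool)
    u0,v0,u1,v1=box; b[v0:v1,u0:u1]=1
    pins=[x[2] for x in blobs(b&(hsv[...,0]>15)&(hsv[...,0]<35)&(hsv[...,1]>130)&(hsv[...,2]>120),6,80)]
    wh=[(x[0],x[1],x[2]) for x in blobs(b&(hsv[...,1]<40)&(hsv[...,2]>200),150)]
    return pins,wh
E
python3 - <<'E'
from h import *
c=grab('top','top1')
pins,wh=look(c,(285,175,415,312))
print('pins px',np.round(pins,1)); P=cast(c,pins,.0175); print(P, np.linalg.norm(P[0]-P[1]))
for m,s,ce in wh:
    cnt=cv2.findContours(m.astype(np.uint8),0,2)[0][0]
    for z in (.026,.03):
        Q=cast(c,cnt[:,0],z)[:,:2].astype(np.float32); r=cv2.minAreaRect(Q*1000); print(s,z,r)
crop=c['color'][170:320,280:420,::-1]; cv2.imwrite('pics/crop.png',cv2.resize(crop,None,fx=4,fy=4,interpolation=2))
E
```

```text
pins px [[326.7 214.6]
 [376.6 226.3]]
[[ 0.64834559  0.03259004  0.0175    ]
 [ 0.62556514 -0.05399955  0.0175    ]] 0.08953605849940934
[292 182  33 106 845] 0.026 ((612.7915649414062, 65.423095703125), (14.354551315307617, 187.37620544433594), 75.5014877319336)
[292 182  33 106 845] 0.03 ((612.118896484375, 65.38449096679688), (14.289433479309082, 186.52598571777344), 75.5014877319336)
[ 315  232   77   57 2908] 0.026 ((565.88330078125, -10.383262634277344), (120.8657455444336, 77.6269760131836), 77.7472152709961)
[ 315  232   77   57 2908] 0.03 ((565.4235229492188, -10.077964782714844), (120.31725311279297, 77.2748031616211), 77.747314453125)
```

View pics/crop.png

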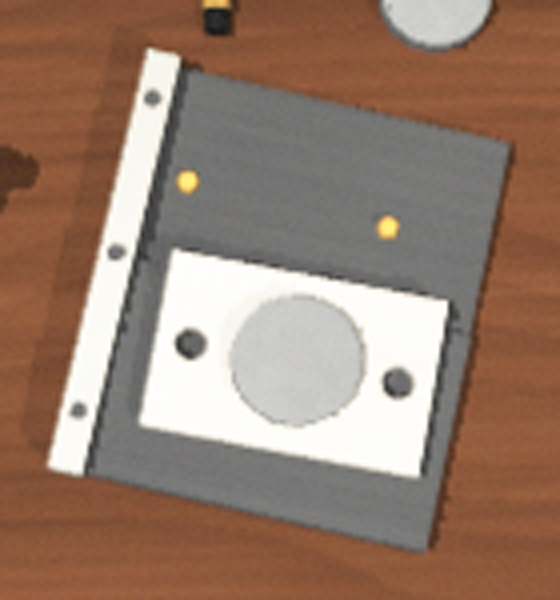

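The crop confirms the large plate with two holes lying on the grey fixture. The holes are at crop px (190,343) and (398,382), the pins at (188,181) and (388,228).

Sizes check out: pin spacing is 89.5 mm and the plate is 120 x 77 mm. Fixture origin is (0.637, -0.011) with yaw -14.6°. In the fixture frame the carrier is at (-69, -17) mm, askew about 2.3°. The tool is already within 10° of the needed yaw.

Next I go to the -y side with the fingers shut.

Call:
{"api": "move_arm", "payload": {"plan": [10,-30,30,0,0,5,0,13,-38,30,0,0,4.7,0,13,-36,0,0,0,0,0,13,-36,0,0,0,0,0,13,-36,0,0,0,0,0,13,-36,0,0,0,0,0,13,-36,0,0,0,0,0,13,-36,0,0,0,0,0,13,-36,0,0,0,0,0,13,-36,0,0,0,0,0,13,-36,0,0,0,0,0,13,-36,0,0,0,0,0]}}

```text
time: 1.35
eef_pos: [0.4305, 0.1859, 0.291]
tcp_rot: [0.127, 0.992, -0.0, -0.0]
contact_force: [1.0, -0.1, -0.1]
opening: 0.003
finger_force: 0.0
```

Call:
{"api": "move_arm", "payload": {"plan": [13,-36,0,0,0,0,0,13,-36,0,0,0,0,0,13,-36,0,0,0,0,0,13,-36,0,0,0,0,0,13,-36,0,0,0,0,0,13,-36,0,0,0,0,0,13,-36,0,0,0,0,0,13,-36,0,0,0,0,0,0,0,-30,0,0,0,0,0,0,-40,0,0,0,0,0,0,-30,0,0,0,0,0,0,0,0,0,0,0]}}

```text
time: 2.55
eef_pos: [0.531, -0.0995, 0.1854]
tcp_rot: [0.127, 0.992, 0.001, -0.006]
contact_force: [-1.1, 0.8, -0.8]
opening: -0.0
finger_force: 0.0
```

Call:
{"api": "move_arm", "payload": {"plan": [5,-8,-40,0,0,0,0,0,0,-40,0,0,0,0,0,0,-30,0,0,0,0,0,0,-20,0,0,0,0,0,0,0,0,0,0,0,0,0,0,0,0,0,0]}}

```text
time: 3.15
eef_pos: [0.5407, -0.109, 0.0629]
tcp_rot: [0.127, 0.992, -0.0, 0.001]
contact_force: [-0.0, -0.6, 0.3]
opening: 0.001
finger_force: 0.0
```

```bash
cat >> h.py <<'E'
O=np.array([.63696,-.0107]); yaw=np.radians(-14.6); ex=np.array([np.cos(yaw),np.sin(yaw)]); ey=np.array([-ex[1],ex[0]])
def fx(p): d=np.asarray(p)[...,:2]-O; return np.round(1000*np.stack([d@ex,d@ey],-1),1)
E
python3 - <<'E'
from h import *
s=ctrl.get_state(); print(s['eef_pos'],fx(s['eef_pos']))
c=grab('top','top2')
E
```

```text
[ 0.54067845 -0.10897431  0.06293512] [ -68.4 -119.4]
```

View pics/top2.png

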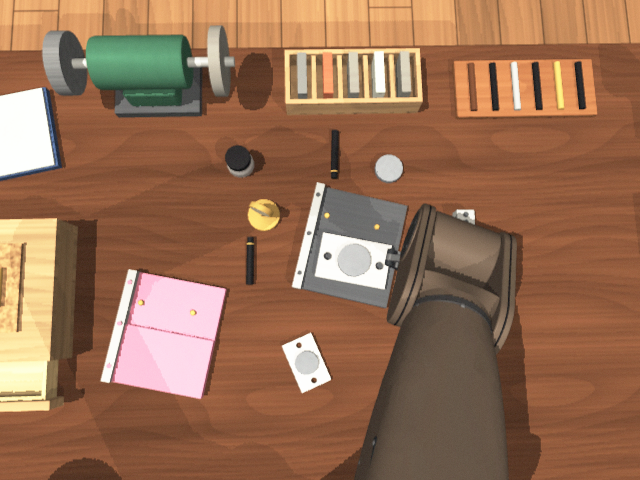

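The view shows the fingertips at (393,258), beside the plate's -y edge and in line with its middle. I lower to plate height and approach.

Call:
{"api": "move_arm", "payload": {"plan": [0,0,-25,0,0,0,0,0,0,-15,0,0,0,0,0,0,0,0,0,0,0,1,3.5,0,0,0,0,0,1,3.5,0,0,0,0,0,1,3.5,0,0,0,0,0,1,3.5,0,0,0,0,0,1,3.5,0,0,0,0,0,1,3.5,0,0,0,0,0,0.5,3.5,0,0,0,0,0,1,3.5,0,0,0,0,0,0,0,0,0,0,0,0]}}

```text
time: 4.4
eef_pos: [0.547, -0.0803, 0.0212]
tcp_rot: [0.127, 0.992, -0.0, -0.0]
contact_force: [-0.4, -0.0, -0.9]
opening: -0.004
finger_force: 0.0
```

Call:
{"api": "move_arm", "payload": {"plan": [0.5,2,0,0,0,0,0,0.5,2,0,0,0,0,0,0.5,2,0,0,0,0,0,0.5,2,0,0,0,0,0,0.5,2,0,0,0,0,0,0,0,0,0,0,0,0]}}

```text
time: 5.0
eef_pos: [0.5495, -0.0703, 0.0212]
tcp_rot: [0.127, 0.992, 0.0, -0.0]
contact_force: [-0.3, 0.0, -0.4]
opening: -0.002
finger_force: 0.3
```

```bash
cat >> h.py <<'E'
def carr(c,box=(285,175,415,312)):
    """carrier top (z per ledge/seat) from the view: fixture-frame hole centres + rect"""
    pins,wh=look(c,box)
    for m,s,ce in wh:
        cnt=max(cv2.findContours(m.astype(np.uint8),0,2)[0],key=cv2.contourArea)
        r=cv2.minAreaRect(fx(cast(c,cnt[:,0],.030)).astype(np.float32)); print('white',s[4],r)
E
python3 - <<'E'
from h import *
s=ctrl.get_state(); print(fx(s['eef_pos']))
c=grab('top','top3'); carr(c)
E
```

```text
[-69.6 -79.7]
white 848 ((-43.29833221435547, 67.31356811523438), (186.6145477294922, 14.438179016113281), 0.07732100784778595)
white 1964 ((-69.75773620605469, 8.856185913085938), (77.44403839111328, 90.58002471923828), 2.367002010345459)
```

Pushing works: the far edge is at y=54 and about 6 mm remain to the fence. I continue until the force rises.

Call:
{"api": "move_arm", "payload": {"plan": [0.5,2,0,0,0,0,0,0.5,1.5,0,0,0,0,0,0.3,1,0,0,0,0,0,0.3,1,0,0,0,0,0,0.3,1,0,0,0,0,0,0,0,0,0,0,0,0]}}

```text
time: 5.65
eef_pos: [0.5511, -0.0646, 0.0212]
tcp_rot: [0.127, 0.992, -0.001, -0.0]
contact_force: [-1.5, -4.0, 0.8]
opening: 0.0
finger_force: 2.2
```

Call:
{"api": "move_arm", "payload": {"plan": [0.2,0.7,0,0,0,0,0,0,0,0,0,0,0,0]}}

```text
time: 5.85
eef_pos: [0.5511, -0.0644, 0.0212]
tcp_rot: [0.126, 0.992, -0.001, -0.001]
contact_force: [-2.5, -7.1, 0.2]
opening: -0.001
finger_force: 3.2
```

Call:
{"api": "move_arm", "payload": {"plan": [0.3,1,0,0,0,0,0,0,0,0,0,0,0,0]}}

```text
time: 6.05
eef_pos: [0.551, -0.0642, 0.0212]
tcp_rot: [0.126, 0.992, -0.002, -0.001]
contact_force: [-3.5, -9.2, 1.3]
opening: -0.001
finger_force: 4.6
```

```bash
python3 - <<'E'
from h import *
s=ctrl.get_state(); print(fx(s['eef_pos']))
c=grab('top','top4'); carr(c)
crop=c['color'][170:320,280:420,::-1]; cv2.imwrite('pics/crop4.png',cv2.resize(crop,None,fx=4,fy=4,interpolation=2))
E
```

```text
[-69.7 -73.4]
white 2743 ((-43.19664764404297, 23.18793296813965), (186.62437438964844, 102.73458099365234), 0.130512073636055)
```

View pics/crop4.png

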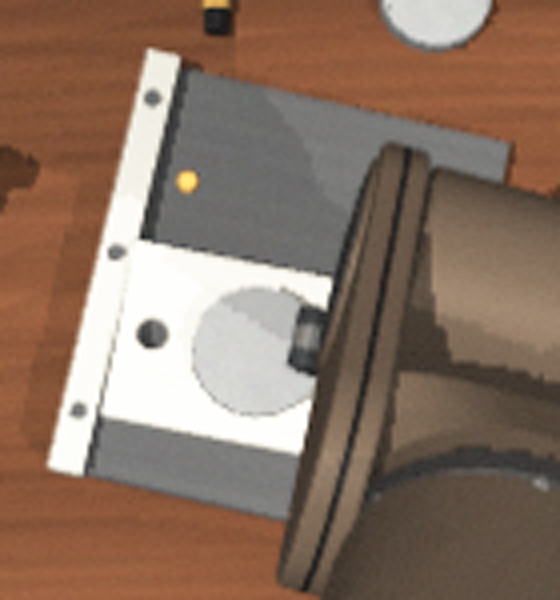

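The plate is flush with the fence: its edge runs along the fence, and its left hole at (152,333) lines up with the pin at (187,181) along the fence direction. Now I retreat and come round behind the rear edge with the fingers 40 mm apart.

Call:
{"api": "move_arm", "payload": {"plan": [-2,-7,0,0,0,0,0,-8,-30,0,0,0,0,0,0,0,30,0,0,0,0,0,0,30,0,0,0,0,-20,30,0,0,0,0,40,-20,35,0,0,0,0,40,0,35,0,0,0,0,40,0,27,0,0,0,0,40,0,0,0,0,0,0,40,0,0,0,0,0,0,40]}}

```text
time: 7.1
eef_pos: [0.5021, 0.0282, 0.0814]
tcp_rot: [0.126, 0.992, 0.0, 0.0]
contact_force: [0.1, 0.5, 0.0]
opening: 0.473
finger_force: 0.0
```

```bash
python3 - <<'E'
from h import *
s=ctrl.get_state(); print(s['eef_pos'],fx(s['eef_pos']),s['opening'])
c=grab('top','top5'); print(len(look(c,(285,175,415,312))[0])); carr(c)
w=grab('wrist','wrist5'); print(w['T_tool_cam'].round(3),w['fov_y'])
E
```

```text
[0.50207941 0.02822893 0.0814188 ] [-140.3    3.7] 0.47341504004997087
0
white 1590 ((-8.718570709228516, 8.450626373291016), (117.7301254272461, 132.12965393066406), 0.12817630171775818)
[[-0.001  0.956  0.294  0.075]
 [ 1.     0.001  0.    -0.   ]
 [-0.     0.294 -0.956 -0.142]
 [ 0.     0.     0.     1.   ]] 63.01959973842583
```

View pics/wrist5.png

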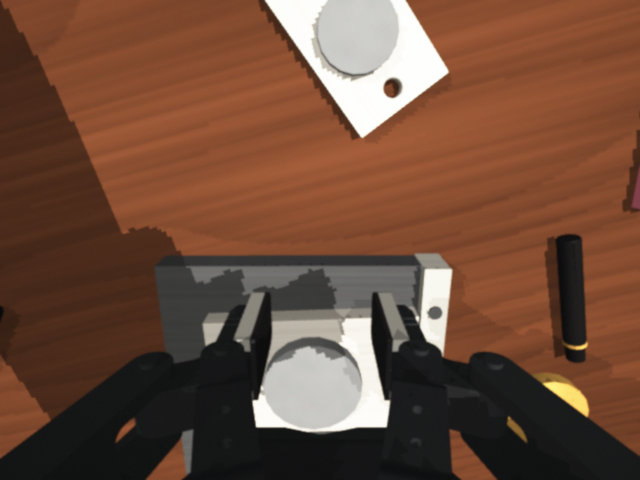

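Wrist view: the tips at (258,295) and (385,295) stand behind the plate's rear edge at row 318, and the plate is against the fence at column 418. I lower to just above the ledge.

Call:
{"api": "move_arm", "payload": {"plan": [-0.8,-2.9,-30,0,0,0,40,0,0,-25,0,0,0,40,0,0,-4,0,0,0,40,0,0,0,0,0,0,40,0,0,0,0,0,0,40]}}

```text
time: 7.7
eef_pos: [0.5022, 0.0241, 0.0233]
tcp_rot: [0.127, 0.992, 0.0, 0.001]
contact_force: [0.1, 1.0, 0.4]
opening: 0.468
finger_force: 0.0
```

Call:
{"api": "move_arm", "payload": {"plan": [0,0,-3,0,0,0,40,3.9,-1,0,0,0,0,40,3.9,-1,0,0,0,0,40,3.9,-1,0,0,0,0,40,3.9,-1,0,0,0,0,40,3.9,-1,0,0,0,0,40,3.9,-1,0,0,0,0,40,3.9,-1,0,0,0,0,40,3.9,-1,0,0,0,0,40,0,0,0,0,0,0,40]}}

```text
time: 8.7
eef_pos: [0.5329, 0.0165, 0.0192]
tcp_rot: [0.127, 0.992, -0.0, 0.0]
contact_force: [0.4, 0.6, 0.3]
opening: 0.467
finger_force: 0.1
```

```bash
python3 - <<'E'
from h import *
s=ctrl.get_state(); print(s['eef_pos'],fx(s['eef_pos']))
c=grab('top','top6'); c=grab('scene','scene6')
a=cv2.imread('pics/top6.png')[170:320,280:420]; b=cv2.imread('pics/scene6.png')[190:340,200:400]
cv2.imwrite('pics/both6.png',np.hstack([cv2.resize(a,None,fx=2.3,fy=2.3),cv2.resize(b,None,fx=2.3,fy=2.3)]))
E
```

```text
[0.53294322 0.01645185 0.01915703] [-1.075e+02  1.000e-01]
```

View pics/both6.png

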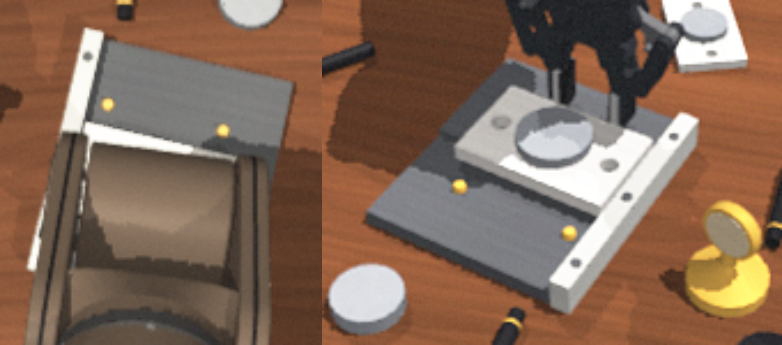

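The scene crop shows the plate moving squarely along the fence, with both fingers at the rear edge and the pins ahead. I continue.

Call:
{"api": "move_arm", "payload": {"plan": [3.9,-1,0,0,0,0,40,3.9,-1,0,0,0,0,40,3.9,-1,0,0,0,0,40,3.9,-1,0,0,0,0,40,3.9,-1,0,0,0,0,40,3.9,-1,0,0,0,0,40,3.9,-1,0,0,0,0,40,3.9,-1,0,0,0,0,40,3.9,-1,0,0,0,0,40,0,0,0,0,0,0,40]}}

```text
time: 9.8
eef_pos: [0.5685, 0.0074, 0.0195]
tcp_rot: [0.127, 0.992, -0.0, 0.001]
contact_force: [0.3, 0.3, 0.3]
opening: 0.469
finger_force: 0.0
```

```bash
python3 - <<'E'
from h import *
s=ctrl.get_state(); print(s['eef_pos'],fx(s['eef_pos']))
c=grab('scene','scene7'); im=c['color']
# grey disc: contour centre in scene at z=.040
hsv=cv2.cvtColor(im,cv2.COLOR_RGB2HSV)
b=im[190:340,200:400,::-1]; cv2.imwrite('pics/s7.png',cv2.resize(b,None,fx=4,fy=4,interpolation=2))
E
```

```text
[0.56853396 0.00735506 0.01945009] [-70.8   0.2]
```

View pics/s7.png

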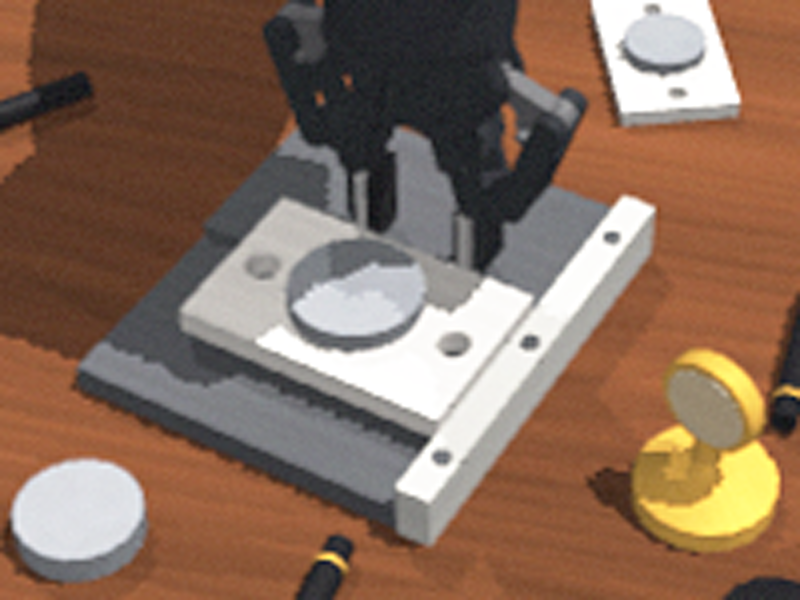

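The plate is flush, about 21 mm short, with the pins under it. I continue slowly.

Call:
{"api": "move_arm", "payload": {"plan": [1.9,-0.5,0,0,0,0,40,1.9,-0.5,0,0,0,0,40,1.9,-0.5,0,0,0,0,40,1.9,-0.5,0,0,0,0,40,1.9,-0.5,0,0,0,0,40,1.9,-0.5,0,0,0,0,40,1.9,-0.5,0,0,0,0,40,1.9,-0.5,0,0,0,0,40,1,-0.3,0,0,0,0,40,0,0,0,0,0,0,40]}}

```text
time: 10.85
eef_pos: [0.584, 0.0032, 0.0192]
tcp_rot: [0.127, 0.992, -0.0, 0.0]
contact_force: [-1.0, 0.3, -0.2]
opening: 0.472
finger_force: 0.4
```

Call:
{"api": "move_arm", "payload": {"plan": [1,-0.2,0,0,0,0,40,1,-0.3,0,0,0,0,40,0,0,0,0,0,0,40,0,0,0,0,0,0,40]}}

```text
time: 11.25
eef_pos: [0.5858, 0.0028, 0.0193]
tcp_rot: [0.127, 0.992, -0.0, 0.0]
contact_force: [-1.1, 0.1, 0.4]
opening: 0.471
finger_force: 0.6
```

```bash
python3 - <<'E'
from h import *
s=ctrl.get_state(); print(s['eef_pos'],fx(s['eef_pos']))
c=grab('scene','scene8'); im=c['color']
b=im[190:340,200:400,::-1]; cv2.imwrite('pics/s8.png',cv2.resize(b,None,fx=4,fy=4,interpolation=2))
E
```

```text
[0.58578077 0.00283597 0.01932436] [-52.9   0.2]
```

View pics/s8.png

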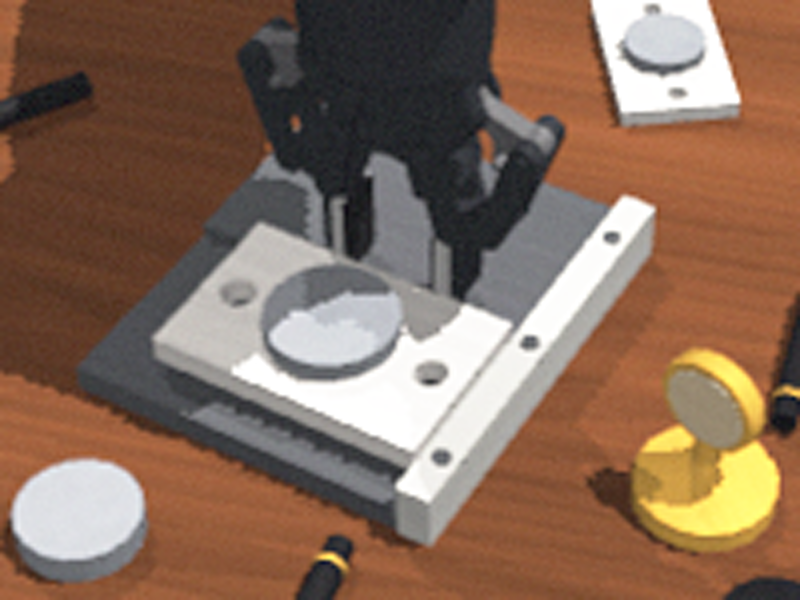

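Still up at the ledge height, 3 to 4 mm short. I push on in small steps and watch the force.

Call:
{"api": "move_arm", "payload": {"plan": [1,-0.3,0,0,0,0,40,0.7,-0.2,0,0,0,0,40,0,0,0,0,0,0,40]}}

```text
time: 11.6
eef_pos: [0.5883, 0.0022, 0.0197]
tcp_rot: [0.127, 0.992, -0.0, 0.001]
contact_force: [-0.1, -0.0, -0.1]
opening: 0.469
finger_force: 0.0
```

Call:
{"api": "move_arm", "payload": {"plan": [0.7,-0.2,0,0,0,0,40,0.5,-0.1,0,0,0,0,40,0,0,0,0,0,0,40,0,0,0,0,0,0,40]}}

```text
time: 12.0
eef_pos: [0.5886, 0.0021, 0.0193]
tcp_rot: [0.127, 0.992, -0.0, 0.0]
contact_force: [0.4, -0.1, 0.0]
opening: 0.466
finger_force: 0.0
```

```bash
cat >> h.py <<'E'
def scene_rect(c):
    """white plate + fence region: front-left plate corner chain and hole centres, scene px"""
    hsv=cv2.cvtColor(c['color'],cv2.COLOR_RGB2HSV)
    g=cv2.cvtColor(c['color'],cv2.COLOR_RGB2GRAY)
    return g
E
python3 - <<'E'
from h import *
s=ctrl.get_state(); print(s['eef_pos'],fx(s['eef_pos']))
c=grab('scene','scene9')
# shift of the stone / plate-corner patches between pictures
a=cv2.imread('pics/scene8.png'); b=cv2.imread('pics/scene9.png')
for n,(u,v,w,h) in {'right hole':(297,274,22,18),'left corner':(232,268,24,18),'left hole':(250,254,20,16)}.items():
    m=cv2.matchTemplate(b[v-12:v+h+12,u-12:u+w+12],a[v:v+h,u:u+w],cv2.TM_CCOEFF_NORMED); _,q,_,p=cv2.minMaxLoc(m); print(n,round(q,3),p[0]-12,p[1]-12)
# expected px shift of plate corner per +x 3 mm and for -6 mm z
f=240/np.tan(np.radians(c['fov_y']/2))
def proj(P):
    d=R.from_quat(c['orientation']).inv().apply(P-c['origin']); return np.array([c['cx']-f*d[0]/d[2],c['cy']+f*d[1]/d[2]])
P=np.r_[O,.03]; print(proj(P+np.r_[ex*.003,0])-proj(P), proj(P-[0,0,.006])-proj(P))
E
```

```text
[0.58859591 0.0020615  0.01928821] [-50.    0.2]
right hole 0.818 0 4
left corner 0.988 0 4
left hole 0.922 0 4
[-1.02283234  1.17958045] [0.16145285 2.65364436]
```

The patches moved by 4 px down at both ends, where a 3 mm slide alone gives 1.2 and a 6 mm drop adds 2.7, and the force fell to zero. So the plate has dropped. I back away, clear the view and check.

Call:
{"api": "move_arm", "payload": {"plan": [-2,0.5,0,0,0,0,40,-18,4,0,0,0,0,40,-10,2,30,0,0,0,40,0,0,45,0,0,0,40,0,40,40,0,0,0,40,0,50,20,0,0,0,40,0,50,0,0,0,0,40,0,50,0,0,0,0,40,0,50,0,0,0,0,40,0,30,0,0,0,0,40,0,0,0,0,0,0,40,0,0,0,0,0,0,40]}}

```text
time: 13.25
eef_pos: [0.558, 0.2707, 0.1479]
tcp_rot: [0.126, 0.992, -0.0, -0.0]
contact_force: [-0.2, 0.3, -0.6]
opening: 0.466
finger_force: 0.0
```

```bash
python3 - <<'E'
from h import *
s=ctrl.get_state(); print(s['eef_pos'],s['contact_force'])
c=grab('top','top10'); d=grab('scene','scene10')
im=c['color']; hsv=cv2.cvtColor(im,cv2.COLOR_RGB2HSV)
# white plate rect at seated top height z=.024, cut off the fence by fixture y<59
m=((hsv[...,1]<40)&(hsv[...,2]>200)); v,u=np.nonzero(m)
F=fx(cast(c,np.c_[u,v],.024)); k=(F[:,1]<58)&(F[:,1]>-90)&(F[:,0]>-60)&(F[:,0]<60)
r=cv2.minAreaRect(F[k].astype(np.float32)); print(r)
for z in (.024,.030): # holes: dark/brass blobs inside plate
    dark=(hsv[...,2]<150)|(hsv[...,1]>90)
    for mm,st,ce in blobs(dark,5,120):
        q=fx(cast(c,ce,z))[0]
        if abs(q[0])<20 and abs(abs(q[1])-45)<10: print(z,ce.round(1),st[4],q)
a=cv2.imread('pics/top10.png')[170:320,280:420]; b=cv2.imread('pics/scene10.png')[190:340,200:400]
cv2.imwrite('pics/both10.png',np.hstack([cv2.resize(a,None,fx=2.3,fy=2.3),cv2.resize(b,None,fx=2.3,fy=2.3)]))
E
```

```text
[0.55803981 0.2707482  0.14786402] [-0.24988354  0.31334279 -0.64230527]
((0.2928428649902344, -1.3191604614257812), (118.84576416015625, 77.51774597167969), 89.66395568847656)
0.024 [326.9 214. ] 37 [-0.1 44.5]
0.024 [377.1 225.9] 36 [ -0.5 -45. ]
0.03 [326.9 214. ] 37 [-1.3 44.4]
0.03 [377.1 225.9] 36 [ -1.7 -44.5]
```

View pics/both10.png

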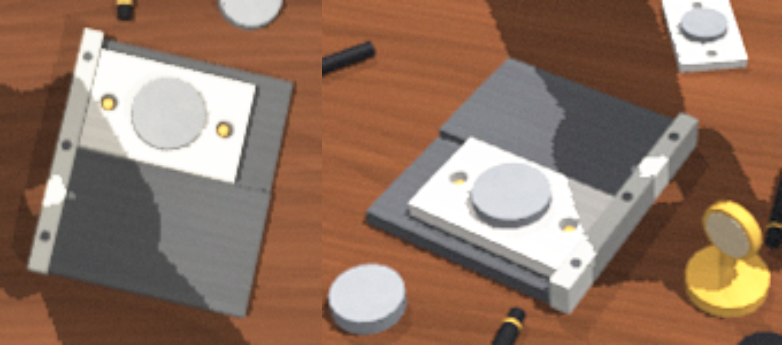

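The plate is seated. In the top crop the brass pins sit inside both holes at (108,103) and (224,130). The plate lies in front of the ledge, about 0.3 mm off in x and square to 0.3°, and nothing touches it. I hand it in.

```bash
python3 -c "
from plant import order; print(order.sign_off())"
```

```text
the job is handed in; nothing more can be done
None
```

I pushed the carrier along the fence until it dropped over both pins, and the last pictures show it flat on the seat, about 0.3 mm off in x and square to about 0.3°. I handed the job in at about 13 s with the arm clear; no verdict came back.

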